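# Feel the wells of a core carrier and seat the new sample tube in the clear one

### The job

One of the two wells of the grey carrier still has an old core stub in its bottom. Take the slim sample tube and feel with its foot down the left-hand well first: if it goes all the way down leave it seated there, and if it stops short lift it out and seat it fully down in the right-hand well instead. Leave it standing upright and released, and do not disturb the fat sample tube.

Things in the scene. Friction and masses are not known exactly. Their poses are not given: they have to be found in the camera images.
- slim_tube_centre (a point): Centre, half-way up, of the slim core sample tube: a loose round closed aluminium tube with black end caps, 36 mm diameter, 100 mm tall, 0.14 to 0.28 kg, standing upright on the table (centre 50 mm above its foot). z runs up along its axis. It is best gripped across its diameter in its top 30 mm: seated it stands 61 mm out of the carrier.
- slim_tube_foot (a point): Centre of the flat underside of the slim tube, 50 mm below its centre.
- fat_tube_centre (a point): Centre, half-way up, of the fat sample tube, a bystander of the same look and height, 58 mm diameter, 100 mm tall, standing upright on the table; too wide for the wells. Both tubes stand to the robot's right of the carrier, 11 to 22 cm apart; which is which varies.
- carrier: Grey plastic block fixed to the table, 90 (x) x 190 (y) x 55 mm high, with two square wells side by side along y, 96 mm apart, each 50 x 50 mm and 45 mm deep. Origin: centre of its underside; z up, y along the row towards the left-hand well, x away from the robot; turned up to 0.3 rad.
- left_well (a point): Centre of the mouth of the left-hand (+y) well, 55 mm above the table, axes as the carrier's. A loose disc 6 mm thick belongs on each well's floor: in the clear well the tube stands with its foot 39 mm below the mouth. In one well, left or right at random, a stub sits on the disc and the foot stops 15 mm below the mouth, 24 mm too high.
- right_well (a point): Centre of the mouth of the right-hand (-y) well of the carrier; sizes, disc and stub as told for the left one.

How it is judged:
By the outcome, as a careful person would: the job done as asked, in the order asked, and still so for the second after the job is handed in, with the robot touching nothing.
It also fails if it takes over 51 s, if anything falls off the work surface, if the arm or the gripper's body presses on something with over 40 N, if the wrist force passes 120 N, or if a joint passes its speed limit or range.

### The arm

A 7-joint arm with a two-finger parallel gripper is mounted at the origin on a cart in front of the work surface, level with it; the furniture and walls round the work are solid. World frame = base frame: x ahead of the robot, y to its left, z up, the work surface at z = 0. Lengths are in m, angles in rad, forces in N, time in s.
With the tool pointing down it reaches from about 0.425 to 0.925 m from the base axis. Payload 6.8 kg.
Tool frame: the origin (TCP) lies at the very end of the fingers, on their centre line; the grasp point (between the pads) lies 19 mm behind it; z points along the fingers, y is the line along which they close (so a half turn about z gives the same grasp; the last joint's range is limited). The gripper opens to 85 mm and grips with 20 to 120 N. Pads are 22 mm wide; open, the fingers measure 114 mm over their backs; the gripper's body (76 mm by 85 mm) begins 54 mm behind the grasp point. The pads swing forward as they close: fully open they stand 13 mm farther back than shut.
Start: joints at [1.123, 0.477, 0.022, 1.555, -0.011, 1.109, -0.083], TCP at [0.225, -0.636, 0.231] pointing down, gripper open.
Joint ranges: [-2.96, 2.96], [-0.34, 2.1], [-1.41, 1.46], [0.24, 2.44], [-1.37, 4.51], [0.17, 1.92], [-2.96, 2.96]. Speed limits (rad/s): [2.39, 2.39, 3.14, 3.14, 3.14, 3.14, 3.14].

### API

Orientations are given as a 3x3 rotation matrix whose columns are the frame's x, y, z axes.
In Python, from bench import manip gives the robot as it stands.
- The arm moves only by the tool move_arm, never from a script. Its argument "plan" is a list of rows, each a list of 3 entries, a list of its own where there are three numbers: the shift along the tool's x, y, z in m, then the turn, a rotation vector about the tool's x, y, z in degrees, then the closure, from 0 (fully open) to 1 (shut). In form: [[[x, y, z], [wx, wy, wz], hand], ...]. A call has 1 to 20 rows; each row shifts and turns the commanded pose from where the row before left it, along the tool's axes as they then stand; what a row does not reach is not made up. A row lasts 1/10 s, in which the tool goes at most 50 mm and 8.59 degrees, less where a joint would pass 70% of its speed; a pose out of reach is approached as far as the arm can. A call with a gripper value outside its range is refused whole. The fingers move at their own pace and stop on an object; "force" is the grip in N (left out, the last holds). Time passes only in rows, so rows that do not move let the fingers close. It gives the time, the measured TCP pose, the force, the opening and the grip force at its end, in the units of the state.
- manip.observe(): the state, without advancing time (a new reading comes with each control period).
- manip.camera(name): name is "scene" or "top" or "wrist"; returns the picture (480x640x3 uint8, red, green, blue); there is no depth.
- manip.calibration(name): a dict with "fx", "fy", "cx", "cy" (pixels), "dist" ([k1, k2, p1, p2, k3] as OpenCV has them; the pictures are not rectified), "origin" and "attitude" of the camera in the world. Camera axes: x right, y down, z forward; pixel columns grow to the right and rows downward; lengths in m; the calibration is good to about 2 mm. A picture is of the moment at which its call begins: read the wrist's pose just before it. calibration takes no time and is no camera call; for the wrist camera it gives the pose at the moment of the call.
- manip.close_job(): hands the job in; it is judged then, once.
The state is a dict: "clock": time; "joints": joint angles; "dq": joint speeds; "joint_efforts": joint torques, N m; "eef_pos": TCP position; "orientation": TCP orientation; "ft_force": force on the tool from outside, world axes, zero at the start; "wrist_torque": the same for the moment, N m; "gripper_width": opening from 0.0 (shut) to 1.0 (fully open); "finger_force": force on a finger pad.
Only numpy, scipy, OpenCV 4.12 (cv2) and the standard library are available. Lean on these libraries where they do the work, as an engineer would, in place of code of your own. Each camera call takes 0.05 s, during which the arm holds its last target. There are 200 camera calls.

## Working session

There is one attempt and no reset: what is moved stays moved. The work goes in short steps, Python scripts to look and compute and a tool call to move; the robot and the scene stay as the last step left them, time stands still between calls to the robot, and variables do not carry over. Pictures are saved under pics/ and viewed, at most 10 in all, crops included, and the job is handed in when it is done.

Besides the shell and the picture viewer there is one more tool, called after "Emit:" as name(argument=value, ...) on one line, values as JSON. move_arm: Moves the arm, as the interface text tells. Its arguments: {"type":"object","properties":{"plan":{"type":"array"},"force":{"type":"number"}},"required":["plan"]}

```bash
mkdir -p pics; cat > h.py <<'E'
import numpy as np, cv2
from bench import manip
def ray(c,uv):
    K=np.array([[c["fx"],0,c["cx"]],[0,c["fy"],c["cy"]],[0,0,1.]])
    p=cv2.undistortPoints(np.array(uv,float).reshape(-1,1,2),K,np.array(c["dist"],float)).reshape(-1,2)
    return np.c_[p,np.ones(len(p))]@np.array(c["attitude"]).T
def onz(c,uv,z):
    d=ray(c,uv);o=np.array(c["origin"]);return o+d*((z-o[2])/d[:,2])[:,None]
def save(n,im): cv2.imwrite(f"pics/{n}.png",im[:,:,::-1])
E
python3 - <<'E'
from h import *
s=manip.observe();print(s)
for n in("top","scene"):
    save(n+"1",manip.camera(n));c=manip.calibration(n);print(n,c)
E
```

```text
{'clock': 0.0, 'joints': array([ 1.12290097,  0.47780117,  0.02235696,  1.5564629 , -0.01150201,
        1.10931985, -0.08310075]), 'dq': array([-0.00053871, -0.0002608 , -0.00091701,  0.00026136,  0.00041402,
        0.0017162 ,  0.0007458 ]), 'joint_efforts': array([-2.35485422e-04, -5.96464634e+01,  1.60795894e+00, -2.81197482e+01,
        1.24541923e-02,  9.36855358e-03, -8.62024223e-06]), 'eef_pos': array([ 0.22474709, -0.63584367,  0.23032052]), 'orientation': array([[ 9.42821326e-01,  3.33297728e-01, -7.55781280e-04],
       [ 3.33298553e-01, -9.42819800e-01,  1.70263597e-03],
       [-1.45080856e-04, -1.85718231e-03, -9.99998265e-01]]), 'ft_force': array([-1.0218547 ,  0.18226837,  0.34385048]), 'wrist_torque': array([-0.00829277, -0.00141331, -0.00521857]), 'finger_force': 0.0, 'gripper_width': 1.0001054712117616}
top {'fx': 453.41143011710074, 'fy': 453.41143011710074, 'cx': 318.2859879308721, 'cy': 237.31474696976247, 'dist': array([-0.1006126,  0.       ,  0.       ,  0.       ,  0.       ]), 'origin': array([ 0.43139266, -0.06598975,  0.88872109]), 'attitude': array([[-0.02048157, -0.99267373,  0.11907718],
       [-0.99931344,  0.02400391,  0.02822161],
       [-0.03087316, -0.11841741, -0.99248384]])}
scene {'fx': 447.47473236920246, 'fy': 447.47473236920246, 'cx': 325.206460840866, 'cy': 234.32240436169295, 'dist': array([-0.03091245,  0.        ,  0.        ,  0.        ,  0.        ]), 'origin': array([ 0.14339484, -0.50272656,  0.69170155]), 'attitude': array([[ 0.73871319, -0.50363762,  0.44794193],
       [-0.67376303, -0.53342099,  0.51137602],
       [-0.01860657, -0.67956692, -0.73337753]])}
```

View pics/top1.png

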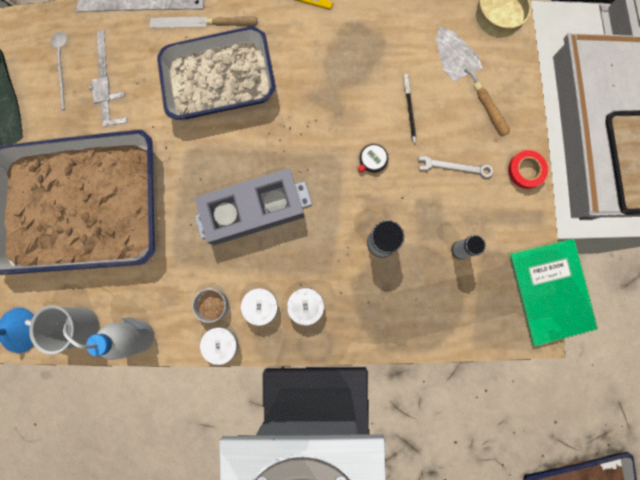

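View pics/scene1.png

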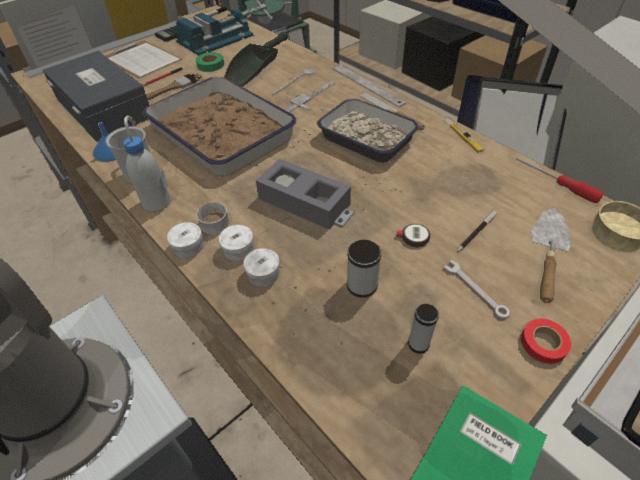

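The top view shows the carrier, with its left well near (225,213) and its right well near (273,199). The fat tube's cap is at about (389,234) and the slim tube's at about (476,244). Next I'll measure these precisely.

```bash
python3 - <<'E'
from h import *
im=cv2.imread("pics/top1.png");c=manip.calibration("top")
g=im.max(2)
def blob(x0,x1,y0,y1,t):
    m=(g[y0:y1,x0:x1]<t).astype(np.uint8)
    n,l,s,ce=cv2.connectedComponentsWithStats(m);i=1+s[1:,4].argmax();k=max(cv2.findContours((l==i).astype(np.uint8),0,1)[0],key=len)
    (cx,cy),r=cv2.minEnclosingCircle(k);print(s[i],ce[i]+[x0,y0],cx+x0,cy+y0,r);return [cx+x0,cy+y0]
for t in(45,):
    for b in((445,495,228,265),(360,412,215,262)):
        p=blob(*b,t);print(onz(c,[p],.1))
# carrier: grey-purple
hsv=cv2.cvtColor(im,cv2.COLOR_BGR2HSV);print(hsv[205,245],hsv[218,285],im[205,245],im[225,250])
b=im.astype(int);m=((b[:,:,0]-b[:,:,2]>3)).astype(np.uint8);m[:160]=0;m[250:]=0;m[:,:190]=0;m[:,320:]=0
m=cv2.morphologyEx(m,cv2.MORPH_OPEN,np.ones((3,3)))
cv2.imwrite("pics/crop1.png",np.hstack([cv2.resize(im[160:260,185:325],None,fx=2.8,fy=2.8,interpolation=2),cv2.resize(cv2.cvtColor(m[160:260,185:325]*255,cv2.COLOR_GRAY2BGR),None,fx=2.8,fy=2.8)]))
cv2.imwrite("pics/crop2.png",cv2.resize(im[205:275,355:495],None,fx=5,fy=5,interpolation=2))
E
```

```text
[ 23   9  16  16 200] [475.44  244.475] 475.5 244.5 7.905794143676758
[[ 0.50668281 -0.3188357   0.1       ]]
[ 14   7  28  29 630] [387.55238095 236.09206349] 387.64788818359375 236.23943710327148 14.432494163513184
[[ 0.52498219 -0.16493892  0.1       ]]
[120   8 151] [128  20 102] [151 146 146] [153 144 146]
```

View pics/crop1.png

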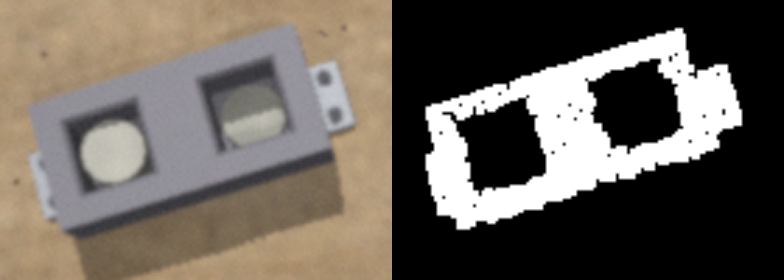

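View pics/crop2.png

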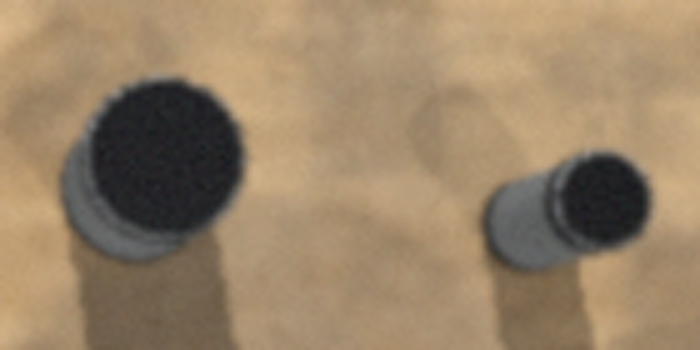

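```bash
cat >> h.py <<'E'
def shift(p,R=None):
    s=manip.observe();return np.round(np.array(s["orientation"]).T@(np.array(p)-s["eef_pos"]),4)
E
python3 - <<'E'
from h import *
c=manip.calibration("top")
f=lambda L:onz(c,np.array(L)/2.8+[185,160],.055)
C=f([(30,103),(290,25),(331,152),(70,228)]);print(C.round(4),C.mean(0),[np.linalg.norm(C[i]-C[i-1]).round(4) for i in range(4)])
y=(C[0]+C[3]-C[1]-C[2]);y/=np.linalg.norm(y);print(y,np.arctan2(-y[0],y[1]),"L",C.mean(0)+.048*y,"R",C.mean(0)-.048*y)
L=f([(64,120),(136,98),(157,182),(85,198)]);R=f([(198,78),(272,56),(297,133),(222,152)]);print(L.mean(0),R.mean(0))
P=onz(c,[(475.8,244.8)],.1)[0];print(P,shift([P[0],P[1],.2]))
E
```

```text
[[ 0.6148  0.1896  0.055 ]
 [ 0.6633  0.0114  0.055 ]
 [ 0.5754 -0.015   0.055 ]
 [ 0.5286  0.161   0.055 ]] [0.59551945 0.08675256 0.055     ] [np.float64(0.0909), np.float64(0.1847), np.float64(0.0918), np.float64(0.1822)]
[-0.25986877  0.96564394  0.        ] 0.26288630127482726 L [0.58304575 0.13310347 0.055     ] R [0.60799315 0.04040166 0.055     ]
[0.58125254 0.13381487 0.055     ] [0.60920318 0.04088731 0.055     ]
[ 0.50614176 -0.31933721  0.1       ] [ 0.3708 -0.2046  0.0307]
```

Emit:
move_arm(plan=[[[0.0309,-0.01705,0.0025],[0,0,0],0],[[0.0309,-0.01705,0.0025],[0,0,0],0],[[0.0309,-0.01705,0.0025],[0,0,0],0],[[0.0309,-0.01705,0.0025],[0,0,0],0],[[0.0309,-0.01705,0.0025],[0,0,0],0],[[0.0309,-0.01705,0.0025],[0,0,0],0],[[0.0309,-0.01705,0.0025],[0,0,0],0],[[0.0309,-0.01705,0.0025],[0,0,0],0],[[0.0309,-0.01705,0.0025],[0,0,0],0],[[0.0309,-0.01705,0.0025],[0,0,0],0],[[0.0309,-0.01705,0.0025],[0,0,0],0],[[0.0309,-0.01705,0.0025],[0,0,0],0],[[0,0,0],[0,0,0],0],[[0,0,0],[0,0,0],0]])

```text
clock: 1.5
eef_pos: [0.5066, -0.319, 0.2008]
orientation: [[0.942, 0.335, -0.001], [0.335, -0.942, 0.0], [-0.001, -0.001, -1.0]]
ft_force: [-1.1, -0.2, 0.1]
gripper_width: 1.001
finger_force: 0.0
```

```bash
python3 - <<'E'
from h import *
c=manip.calibration("wrist");save("w1",manip.camera("wrist"));s=manip.observe();print(s["eef_pos"],s["ft_force"],s["orientation"][:,2])
np.save("w1.npy",c,allow_pickle=True);print(c)
E
```

```text
[ 0.5057661  -0.32037483  0.20093894] [ 0.26210752 -0.57038804  0.75303991] [-1.07040975e-03 -2.00155465e-04 -9.99999407e-01]
{'fx': 380.704902223761, 'fy': 380.704902223761, 'cx': 317.4891994160177, 'cy': 232.44189334230762, 'dist': array([-0.07759727,  0.        ,  0.        ,  0.        ,  0.        ]), 'origin': array([ 0.57772346, -0.29465352,  0.34333652]), 'attitude': array([[ 3.35500559e-01, -8.98625425e-01, -2.82686610e-01],
       [-9.42039877e-01, -3.20196066e-01, -1.00176588e-01],
       [-4.93911427e-04,  2.99911361e-01, -9.53966945e-01]])}
```

View pics/w1.png

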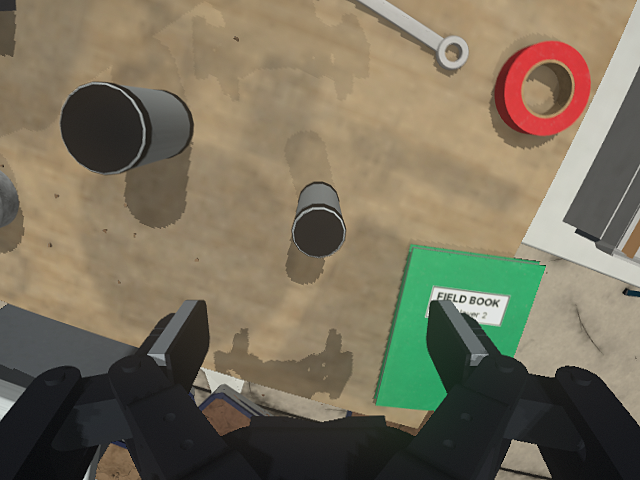

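The wrist view shows the slim tube's cap at about (318.5,231), roughly centred between the fingers. The fat tube is well clear, at about (103,127).

```bash
python3 - <<'E'
from h import *
c=np.load("w1.npy",allow_pickle=True).item()
P=onz(c,[(318.5,231),(103,127)],.1);print(P,shift([P[0,0],P[0,1],.066]))
E
```

```text
[[ 0.50679609 -0.32050427  0.1       ]
 [ 0.5260396  -0.16820852  0.1       ]] [0.0011 0.0005 0.1349]
```

Emit:
move_arm(plan=[[[0.001,0.0005,0.025],[0,0,0],0],[[0,0,0.03],[0,0,0],0],[[0,0,0.03],[0,0,0],0],[[0,0,0.025],[0,0,0],0],[[0,0,0.018],[0,0,0],0],[[0,0,0.01],[0,0,0],0],[[0,0,0],[0,0,0],0],[[0,0,0],[0,0,0],0],[[0,0,0],[0,0,0],0.3],[[0,0,0],[0,0,0],0.5],[[0,0,0],[0,0,0],0.7],[[0,0,0],[0,0,0],0.8],[[0,0,0],[0,0,0],0.8],[[0,0,0],[0,0,0],0.8],[[0,0,0],[0,0,0],0.8],[[0,0,0],[0,0,0],0.8]], force=45)

```text
clock: 3.15
eef_pos: [0.5079, -0.3201, 0.064]
orientation: [[0.943, 0.333, 0.001], [0.333, -0.943, -0.0], [0.001, 0.0, -1.0]]
ft_force: [-1.2, 0.9, 6.3]
gripper_width: 0.406
finger_force: 44.6
```

Emit:
move_arm(plan=[[[0,0,-0.01],[0,0,0],0.8],[[0,0,-0.02],[0,0,0],0.8],[[0,0,-0.03],[0,0,0],0.8],[[0,0,-0.03],[0,0,0],0.8],[[0,0,-0.03],[0,0,0],0.8],[[0,0,-0.02],[0,0,0],0.8],[[0,0,0],[0,0,0],0.8],[[0,0,0],[0,0,0],0.8]])

```text
clock: 3.95
eef_pos: [0.5071, -0.3199, 0.2029]
orientation: [[0.943, 0.333, -0.0], [0.333, -0.943, 0.0], [-0.0, -0.0, -1.0]]
ft_force: [-1.1, 0.4, -2.5]
gripper_width: 0.41
finger_force: 45.3
```

```bash
python3 - <<'E'
from h import *
s=manip.observe();print(s["eef_pos"],s["ft_force"],s["gripper_width"],s["finger_force"],s["joints"]);print(shift([.582,.1335,.204]))
E
```

```text
[ 0.50705544 -0.31994123  0.20286626] [-1.08790921  0.43276638 -2.51252434] 0.40952277024151446 45.288414815022406 [ 0.55017156  0.38586165 -0.11772255  1.76499323  0.05288908  0.99418003
 -0.81889699]
[ 0.2218 -0.4025 -0.0011]
```

Emit:
move_arm(plan=[[[0.008,-0.0144,0],[0,0,0],0.8],[[0.0158,-0.02875,0],[0,0,0],0.8],[[0.0158,-0.02875,0],[0,0,0],0.8],[[0.0158,-0.02875,0],[0,0,0],0.8],[[0.0158,-0.02875,0],[0,0,0],0.8],[[0.0158,-0.02875,0],[0,0,0],0.8],[[0.0158,-0.02875,0],[0,0,0],0.8],[[0.0158,-0.02875,0],[0,0,0],0.8],[[0.0158,-0.02875,0],[0,0,0],0.8],[[0.0158,-0.02875,0],[0,0,0],0.8],[[0.0158,-0.02875,0],[0,0,0],0.8],[[0.0158,-0.02875,0],[0,0,0],0.8],[[0.0158,-0.02875,0],[0,0,0],0.8],[[0.0158,-0.02875,0],[0,0,0],0.8],[[0.008,-0.0144,0],[0,0,0],0.8],[[0,0,0],[0,0,0],0.8],[[0,0,0],[0,0,0],0.8],[[0,0,0],[0,0,0],0.8]])

```text
clock: 5.75
eef_pos: [0.5818, 0.1311, 0.2027]
orientation: [[0.944, 0.331, -0.001], [0.331, -0.944, -0.002], [-0.002, 0.001, -1.0]]
ft_force: [0.9, 0.7, -2.3]
gripper_width: 0.409
finger_force: 45.4
```

```bash
python3 - <<'E'
from h import *
c=manip.calibration("wrist");a=manip.camera("wrist");s=manip.observe();print(s["eef_pos"],s["ft_force"],s["gripper_width"]);save("w2",a)
np.save("w2.npy",c,allow_pickle=True)
E
```

```text
[0.58194635 0.13111461 0.20294073] [ 0.59138274 -0.48054049 -2.29592955] 0.4107486564383386
```

View pics/w2.png

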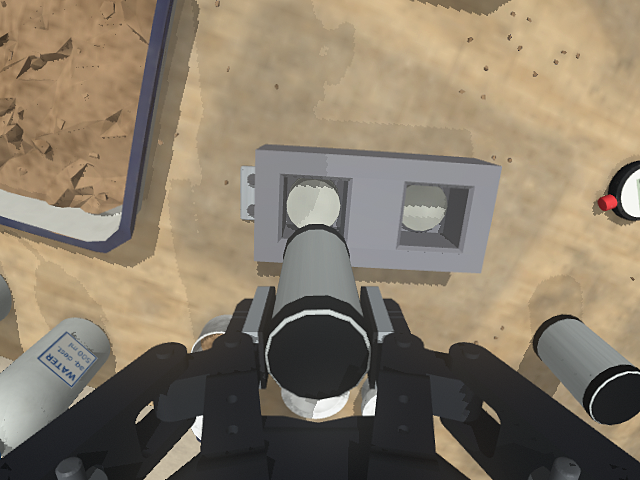

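The wrist view shows the carrier's top face with corners at about (257,151), (500,166), (483,272) and (255,262). The left well mouth has its upper corners at (281,175) and (352,178). The right well mouth's corners are at about (405,182), (475,186), (461,250) and (397,245). The tube is held straight.

```bash
python3 - <<'E'
from h import *
c=np.load("w2.npy",allow_pickle=True).item()
C=onz(c,[(257,151),(500,166),(483,272),(255,262)],.055);print(C.round(4),[np.linalg.norm(C[i]-C[i-1]).round(4) for i in range(4)])
y=(C[0]+C[3]-C[1]-C[2]);y/=np.linalg.norm(y);m=C.mean(0);print(y,"L",m+.048*y,"R",m-.048*y)
W=onz(c,[(281,175),(352,178),(405,182),(475,186)],.055)
x=np.array([y[1],-y[0],0]);print("L",W[:2].mean(0)-.025*x,"R",W[2:].mean(0)-.025*x)
# held tube: foot rim centre from far-end
s=manip.observe();print(shift([*(m+.048*y)[:2],.2]))
F=onz(c,[(317,369)],.2029-.064+.1);print("captop",F)
E
```

```text
[[ 0.6124  0.189   0.055 ]
 [ 0.6644  0.0094  0.055 ]
 [ 0.58   -0.0181  0.055 ]
 [ 0.5259  0.1648  0.055 ]] [np.float64(0.0899), np.float64(0.187), np.float64(0.0888), np.float64(0.1907)]
[-0.28088103  0.95974259  0.        ] L [0.5821769  0.13232939 0.055     ] R [0.60914148 0.04019411 0.055     ]
L [0.58498335 0.13329777 0.055     ] R [0.61157261 0.0408744  0.055     ]
[ 0.0006 -0.0011  0.0029]
captop [[0.57630029 0.12851039 0.2389    ]]
```

```bash
python3 - <<'E'
from h import *
c=np.load("w2.npy",allow_pickle=True).item();s=manip.observe();R=s["orientation"]
for n,p,z in(("foot far edge",(316,225),.139),("cap far",(317,310),.239),("cap near",(317,399),.239),("cap l",(266,355),.239),("cap r",(370,355),.239)):
    print(n,(R.T@(onz(c,[p],z)[0]-s["eef_pos"])).round(4))
E
```

```text
foot far edge [ 0.0146 -0.      0.0639]
cap far [ 0.0161  0.0006 -0.0361]
cap near [-0.0187  0.0006 -0.036 ]
cap l [-0.0007 -0.0162 -0.0361]
cap r [-0.0007  0.0181 -0.036 ]
```

Emit:
move_arm(plan=[[[0.004,-0.0015,0.01],[0,0,0],0.8],[[0,0,0.02],[0,0,0],0.8],[[0,0,0.02],[0,0,0],0.8],[[0,0,0.015],[0,0,0],0.8],[[0,0,0.01],[0,0,0],0.8],[[0,0,0.005],[0,0,0],0.8],[[0,0,0.005],[0,0,0],0.8],[[0,0,0.004],[0,0,0],0.8],[[0,0,0.003],[0,0,0],0.8],[[0,0,0],[0,0,0],0.8],[[0,0,0],[0,0,0],0.8]])

```text
clock: 6.9
eef_pos: [0.5855, 0.1361, 0.1116]
orientation: [[0.943, 0.333, 0.0], [0.333, -0.943, 0.0], [0.0, 0.0, -1.0]]
ft_force: [0.1, 0.5, -1.6]
gripper_width: 0.413
finger_force: 45.3
```

Emit:
move_arm(plan=[[[0,0,0.0015],[0,0,0],0.8],[[0,0,0.0015],[0,0,0],0.8],[[0,0,0.0015],[0,0,0],0.8],[[0,0,0.0015],[0,0,0],0.8],[[0,0,0.0015],[0,0,0],0.8],[[0,0,0.0015],[0,0,0],0.8],[[0,0,0],[0,0,0],0.8],[[0,0,0],[0,0,0],0.8]])

```text
clock: 7.7
eef_pos: [0.586, 0.1362, 0.104]
orientation: [[0.943, 0.333, 0.001], [0.333, -0.943, 0.0], [0.001, 0.0, -1.0]]
ft_force: [-3.4, -2.1, 10.2]
gripper_width: 0.406
finger_force: 46.4
```

Emit:
move_arm(plan=[[[0,0,0.001],[0,0,0],0.8],[[0,0,0.001],[0,0,0],0.8],[[0,0,0],[0,0,0],0.8],[[0,0,0],[0,0,0],0.8]])

```text
clock: 8.1
eef_pos: [0.5866, 0.1367, 0.1039]
orientation: [[0.943, 0.333, 0.003], [0.333, -0.943, 0.0], [0.003, 0.001, -1.0]]
ft_force: [-7.1, -1.6, 22.4]
gripper_width: 0.407
finger_force: 47.3
```

Hard stop with the foot 15 mm below the mouth, as expected for the stub. I'll lift out and go to the right-hand well.

Emit:
move_arm(plan=[[[0,0,-0.003],[0,0,0],0.8],[[0,0,-0.005],[0,0,0],0.8],[[0,0,-0.01],[0,0,0],0.8],[[0,0,-0.02],[0,0,0],0.8],[[0,0,-0.015],[0,0,0],0.8],[[0,0,-0.007],[0,0,0],0.8],[[0,0,0],[0,0,0],0.8],[[0,0,0],[0,0,0],0.8]])

```text
clock: 8.9
eef_pos: [0.5851, 0.1358, 0.1599]
orientation: [[0.943, 0.333, -0.001], [0.333, -0.943, -0.0], [-0.001, 0.0, -1.0]]
ft_force: [-0.5, 0.3, -2.5]
gripper_width: 0.409
finger_force: 45.2
```

```bash
python3 - <<'E'
from h import *
s=manip.observe();print(s["eef_pos"],s["ft_force"]);print(shift([.6115,.0415,s["eef_pos"][2]]))
E
```

```text
[0.58505657 0.13583509 0.15990245] [-0.53546075  0.31578816 -2.49598329]
[-0.0065  0.0978  0.    ]
```

Next I'll move over the right-hand well and look.

Emit:
move_arm(plan=[[[-0.0005,0.008,0],[0,0,0],0.8],[[-0.001,0.015,0],[0,0,0],0.8],[[-0.0013,0.02,0],[0,0,0],0.8],[[-0.0013,0.02,0],[0,0,0],0.8],[[-0.0013,0.018,0],[0,0,0],0.8],[[-0.0008,0.0115,0],[0,0,0],0.8],[[-0.0003,0.0053,0],[0,0,0],0.8],[[0,0,0],[0,0,0],0.8],[[0,0,0],[0,0,0],0.8],[[0,0,0],[0,0,0],0.8]])

```text
clock: 9.9
eef_pos: [0.6116, 0.043, 0.1603]
orientation: [[0.942, 0.335, -0.0], [0.335, -0.942, 0.001], [0.0, -0.001, -1.0]]
ft_force: [-0.4, 0.2, -3.4]
gripper_width: 0.411
finger_force: 45.2
```

```bash
python3 - <<'E'
from h import *
a=manip.camera("wrist");s=manip.observe();print(s["eef_pos"],s["ft_force"],s["gripper_width"]);save("w3",a)
E
```

```text
[0.61163682 0.04284059 0.16035767] [-0.21977895  0.71655424 -2.12994629] 0.40810782404438667
```

View pics/w3.png

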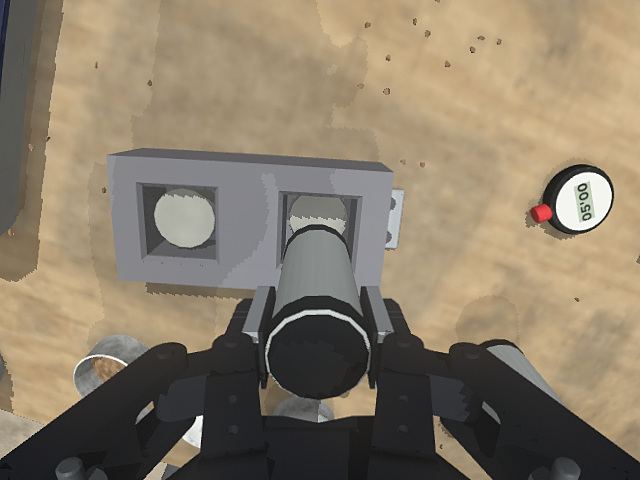

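The tube is upright above the right-hand well, with its mouth's upper corners at about (282,192) and (361,196). Descending, with a slow feel at the end.

Emit:
move_arm(plan=[[[0,0.001,0.01],[0,0,0],0.8],[[0,0,0.015],[0,0,0],0.8],[[0,0,0.01],[0,0,0],0.8],[[0,0,0.005],[0,0,0],0.8],[[0,0,0.005],[0,0,0],0.8],[[0,0,0.005],[0,0,0],0.8],[[0,0,0.005],[0,0,0],0.8],[[0,0,0.005],[0,0,0],0.8],[[0,0,0.005],[0,0,0],0.8],[[0,0,0.004],[0,0,0],0.8],[[0,0,0],[0,0,0],0.8],[[0,0,0],[0,0,0],0.8]])

```text
clock: 11.15
eef_pos: [0.6122, 0.0407, 0.0913]
orientation: [[0.943, 0.333, 0.0], [0.333, -0.943, 0.0], [0.0, 0.0, -1.0]]
ft_force: [0.0, -0.9, -1.9]
gripper_width: 0.411
finger_force: 45.1
```

Already below the stub height with no contact. I'll continue to the floor.

Emit:
move_arm(plan=[[[0,0,0.002],[0,0,0],0.8],[[0,0,0.002],[0,0,0],0.8],[[0,0,0.002],[0,0,0],0.8],[[0,0,0.0015],[0,0,0],0.8],[[0,0,0.0015],[0,0,0],0.8],[[0,0,0.0015],[0,0,0],0.8],[[0,0,0.001],[0,0,0],0.8],[[0,0,0],[0,0,0],0.8],[[0,0,0],[0,0,0],0.8]])

```text
clock: 12.05
eef_pos: [0.6123, 0.0407, 0.08]
orientation: [[0.943, 0.333, 0.0], [0.333, -0.943, 0.0], [0.0, 0.0, -1.0]]
ft_force: [-0.8, -0.4, 0.3]
gripper_width: 0.409
finger_force: 45.3
```

Emit:
move_arm(plan=[[[0,0,0.001],[0,0,0],0.8],[[0,0,0],[0,0,0],0.8],[[0,0,0],[0,0,0],0.8]])

```text
clock: 12.35
eef_pos: [0.6126, 0.0408, 0.08]
orientation: [[0.943, 0.333, 0.001], [0.333, -0.943, 0.0], [0.001, 0.0, -1.0]]
ft_force: [-2.2, 0.1, 6.7]
gripper_width: 0.405
finger_force: 46.1
```

Seated: contact at TCP z 0.080, which puts the foot about 39 mm below the mouth. Release and go straight up.

Emit:
move_arm(plan=[[[0,0,0],[0,0,0],0.5],[[0,0,0],[0,0,0],0.4],[[0,0,0],[0,0,0],0.25],[[0,0,0],[0,0,0],0.1],[[0,0,0],[0,0,0],0],[[0,0,0],[0,0,0],0],[[0,0,0],[0,0,0],0],[[0,0,-0.005],[0,0,0],0],[[0,0,-0.015],[0,0,0],0],[[0,0,-0.025],[0,0,0],0],[[0,0,-0.03],[0,0,0],0],[[0,0,-0.03],[0,0,0],0],[[0,0,-0.02],[0,0,0],0],[[0,0,0],[0,0,0],0],[[0,0,0],[0,0,0],0]])

```text
clock: 13.85
eef_pos: [0.6123, 0.0407, 0.2048]
orientation: [[0.943, 0.333, 0.002], [0.333, -0.943, 0.0], [0.002, 0.0, -1.0]]
ft_force: [-0.7, 0.1, -0.1]
gripper_width: 0.999
finger_force: 0.0
```

```bash
python3 - <<'E'
from h import *
a=manip.camera("scene");s=manip.observe();print(s["eef_pos"],s["ft_force"],s["gripper_width"],s["clock"]);save("s4",a)
E
```

```text
[0.61174217 0.04057626 0.20369282] [-0.02467243 -0.92355373  0.1159002 ] 0.996715600206667 13.9
```

View pics/s4.png

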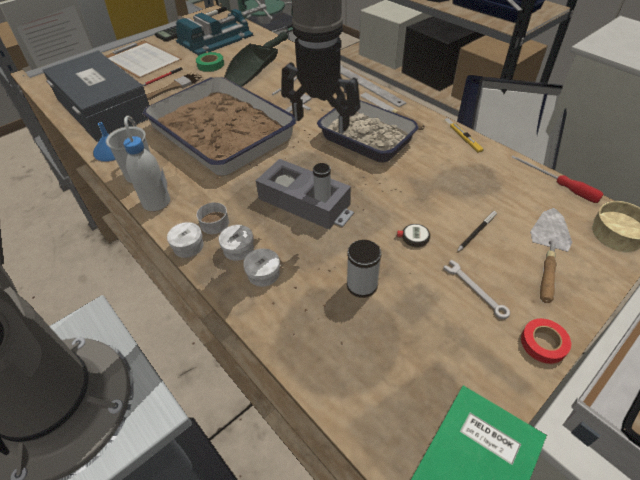

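The slim tube stands upright in the right-hand well at about (321,182), the gripper is clear above it, and the fat tube hasn't moved from (363,268).

```bash
python3 -c "
from bench import manip
print(manip.close_job())"
```

```text
the job is handed in; nothing more can be done
None
```

The left-hand well stopped the slim tube 15 mm below its mouth (the stub), so I lifted it out and seated it fully in the right-hand well, upright and released; the fat tube was not touched, and I handed the job in at about 14 s.

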